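# Compress a valve spring by one turn of the tester's hand wheel

### The arm

A 6-joint arm with a two-finger parallel gripper is mounted at the origin on the work surface. World frame = base frame: x ahead of the robot, y to its left, z up, the work surface at z = 0. Lengths are in m, angles in rad, forces in N, time in s.
With the tool pointing down it reaches from about 0.35 to 0.85 m from the base axis. Payload 8.1 kg.
Tool frame: the origin (TCP) lies at the centre of the arm's flange, where the gripper is bolted on; the fingertips stand 186 mm ahead of it and the grasp point (between the pads) lies 167 mm ahead of it; z points along the fingers, y is the line along which they close (so a half turn about z gives the same grasp; the last joint's range is limited). The gripper opens to 93 mm and grips with 3 to 60 N. Pads are 15 mm wide; open, the fingers measure 128 mm over their backs; the gripper's body (75 mm by 188 mm) begins 65 mm behind the grasp point.
Start: joints at [-1.189, 0.13, 1.488, -0, 1.523, -0.085], TCP at [0.27, -0.536, 0.405] pointing down, gripper open.
Joint ranges: [-2.96, 2.96], [-0.89, 2.26], [0.02, 2.5], [-1.34, 4.48], [0, 2.73], [-2.66, 2.66]. Speed limits (rad/s): [2.39, 2.39, 2.79, 3.14, 3.14, 3.14].

### API

Orientations are given as a rotation vector (axis times angle).
In Python, from plant import robot gives the robot as it stands.
- The arm moves only by the tool apply_moves, never from a script. Its argument "series" is a list of rows, each a list of 2 entries, a list of its own where there are three numbers: the shift along the tool's x, y, z in mm, then the turn, a rotation vector about the tool's x, y, z in rad. A call has 1 to 12 rows; each row shifts and turns the commanded pose from where the row before left it, along the tool's axes as they then stand; what a row does not reach is not made up. A row lasts 1/12 s, in which the tool goes at most 41.7 mm and 7.16 degrees, less where a joint would pass 70% of its speed; a pose out of reach is approached as far as the arm can. A call is refused whole if a number of a shift passes 41.7 or a number of a turn 0.125, either way. A call with a gripper value outside its range is refused whole. "claw" is the opening, from 0 (shut) to 1 (fully open), set as the call begins (left out, the last holds). The fingers move at their own pace and stop on an object; "newtons" is the grip in N (left out, the last holds). Time passes only in rows, so rows that do not move let the fingers close. It gives the time, the measured TCP pose, the force, the opening and the grip force at its end, in the units of the state.
- robot.read_state(): the state, without advancing time (a new reading comes with each control period).
- robot.read_camera(name): name is "side" or "top"; returns (picture, depth): 480x640x3 uint8, blue, green, red; 480x640 float32, m along the optical axis (not along the pixel's ray), 0 where there is no reading.
- robot.calibration(name): a dict with "fx", "fy", "cx", "cy" (pixels), "extrinsics" (4x4, takes a point from world to camera coordinates). Camera axes: x right, y down, z forward; pixel columns grow to the right and rows downward; lengths in m; the calibration is good to about 2 mm. A picture is of the moment at which its call begins. calibration takes no time and is no camera call.
- robot.close_job(): hands the job in; it is judged then, once.
The state is a dict: "t": time; "q": joint angles; "dq": joint speeds; "joint_torque": joint torques, N m; "tool_pos": TCP position; "orientation": TCP orientation; "force": force on the tool from outside, world axes, zero at the start; "wrist_torque": the same for the moment, N m; "opening": finger opening in m; "gripper_force": force on a finger pad.
Only numpy, scipy, OpenCV 4.12 (cv2) and the standard library are available. Lean on these libraries where they do the work, as an engineer would, in place of code of your own. Each camera call takes 0.05 s, during which the arm holds its last target. There are 200 camera calls.

### The job

A valve spring sits in the spring tester with the ram already resting on it. First zero the travel readout with a press of its key, then, with a fingertip, push the tester's hand wheel round by its upright handle, clockwise seen from above, through exactly one full turn, so that the handle stands just where it began, and take the hand away. Only push: do not pinch the handle between the fingers, do not press the key again once the wheel has turned, and leave the loose parts on the bench where they stand.

Things in the scene. Friction and masses are not known exactly. Their poses are not given: they have to be found in the camera images.
- wheel (a joint): angle of the hand wheel of the valve spring tester, rad; it grows when the wheel turns clockwise seen from above (that way the ram goes down on the spring, 4 mm a turn) and one turn is 6.283; it reads anything from 0 to 3 at the start. The wheel is stiff: it takes 3 to 5 N at the handle, stays where it is left and neither coasts nor springs back. It turns both ways, well beyond a turn
- wheel_hub (a point): point on the upright axis of the hand wheel, 194 mm above the bench, level with the top of the rim. The wheel is bare aluminium, lies level on top of the tester and stays at that height: 160 mm outside diameter, rim 16 mm thick, three spokes, a hub whose top is 11 mm above this point. The tester is bolted down: grey base 150 x 170 mm, two steel columns, a crosshead under the wheel
- grip: the wheel's upright handle, a black round grip 24 mm in diameter and 50 mm long that stands on the rim at the end of one spoke, 68 mm from the wheel's axis, and spins freely on its own pin. Origin: centre of its lower end, 3 mm above the top of the rim (197 mm above the bench); z points up along it, its top is at z = 50 mm. It travels with the wheel
- zero_key (a joint): how far the zero key of the travel readout is pressed down, m; 0 is up, 0.005 fully down; sprung, needs about 5 N to go fully down and comes up again by itself
- zero_key_top (a point): centre of the top face of the zero key: a round white key 24 mm in diameter, on the low deck of the grey readout box (115 x 125 mm, deck 38 mm high), 55 mm above the bench when up; pressed straight down. The box is fixed; the screen rises 25 mm above the key's top, 49 mm beyond the key's centre, on the side away from the robot
- piston: aluminium piston, 75 mm across and 64 mm high, loose, standing crown up; origin: centre of its underside
- spare_spring: spare valve spring, 33 mm across and 47 mm high, loose, standing on end; origin: centre of its underside
- valve: engine poppet valve, loose, standing on its 38 mm head with the 7 mm stem pointing up, 98 mm high; origin: centre of its underside
- socket: steel spanner socket, 28 mm across and 38 mm high, loose, standing; origin: centre of its underside
- gudgeon_pin: steel gudgeon pin, 19 mm across and 60 mm high, loose, standing on end; origin: centre of its underside
- spanner: open spanner 170 mm long, loose, lying flat; origin: underside, middle of its length
- oil_bottle: plastic oil bottle, 60 mm across and 150 mm high, loose, standing; origin: centre of its underside
Mind the look-alikes: they are no part of the job. Leave any green look-alike of the part that bears zero_key alone. What is shaped like the part that bears wheel but orange is not meant.

How it is judged:
By the outcome, as a careful person would: the job done as asked, in the order asked, and still so for the second after the job is handed in, with the robot touching nothing.
It also fails if it takes over 64 s, if anything falls off the work surface, if the arm or the gripper's body presses on something with over 40 N, if the wrist force passes 120 N, or if a joint passes its speed limit or range.

## Working session

There is one attempt and no reset: what is moved stays moved. The work goes in short steps, Python scripts to look and compute and a tool call to move; the robot and the scene stay as the last step left them, time stands still between calls to the robot, and variables do not carry over. Pictures are saved under pics/ and viewed, at most 10 in all, crops included, and the job is handed in when it is done.

Besides the shell and the picture viewer there is one more tool, called after "Request:" as a command line: name --argument value ..., lists and objects as JSON in quotes. apply_moves: Moves the arm, as the interface text tells. Its arguments: {"type":"object","properties":{"series":{"type":"array"},"claw":{"type":"number"},"newtons":{"type":"number"}},"required":["series"]}

```bash
mkdir -p pics; ls; python3 - <<'E'
from plant import robot
import cv2,numpy as np
s=robot.read_state();print(s)
for n in("top","side"):
    p,d=robot.read_camera(n);cv2.imwrite(f"pics/{n}0.png",p);np.save(f"pics/{n}0.npy",d);print(robot.calibration(n))
E
```

```text
pics
{'t': 0.0, 'q': array([-1.18937555e+00,  1.31172599e-01,  1.48928043e+00,  3.08921593e-05,
        1.52301146e+00, -8.53898475e-02]), 'dq': array([-0.00016297,  0.00054614, -0.00167528,  0.00119017, -0.00019461,
       -0.00047298]), 'joint_torque': array([-8.90682531e-04, -5.59839535e+01, -4.91757452e+01,  7.70310801e-02,
        3.56910203e-02, -1.64455219e-04]), 'tool_pos': array([ 0.26996866, -0.53557429,  0.40367968]), 'orientation': array([-3.05460146e+00, -7.26193166e-01,  3.85452928e-04]), 'force': array([ 0.32879605, -0.61113379, -0.15691797]), 'wrist_torque': array([ 0.00999551, -0.01129839,  0.01502395]), 'gripper_force': 0.0, 'opening': 0.09326650932544016}
{'fx': 462.0540973272047, 'fy': 462.0540973272047, 'cx': 322.9465215641689, 'cy': 241.58049321061696, 'extrinsics': array([[ 0.01682212, -0.99985457, -0.00280356,  0.01956355],
       [-0.99546663, -0.01648564, -0.0936718 ,  0.50802307],
       [ 0.09361196,  0.00436661, -0.99559918,  1.20003219],
       [ 0.        ,  0.        ,  0.        ,  1.        ]])}
{'fx': 501.09400842967807, 'fy': 501.09400842967807, 'cx': 316.4973468617529, 'cy': 239.36891253809668, 'extrinsics': array([[-8.23541040e-01, -5.67255884e-01,  9.58340228e-04,
         4.35065406e-01],
       [-3.89819147e-01,  5.64709783e-01, -7.27422774e-01,
         2.69480160e-01],
       [ 4.12093665e-01, -5.99436087e-01, -6.86188887e-01,
         9.87447266e-01],
       [ 0.00000000e+00,  0.00000000e+00,  0.00000000e+00,
         1.00000000e+00]])}
```

View pics/top0.png

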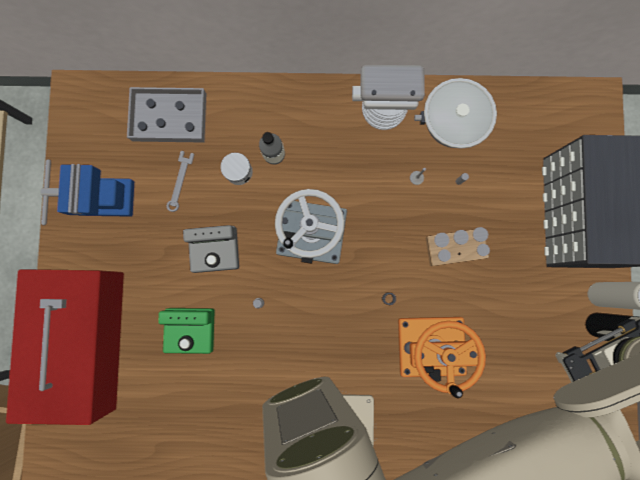

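View pics/side0.png

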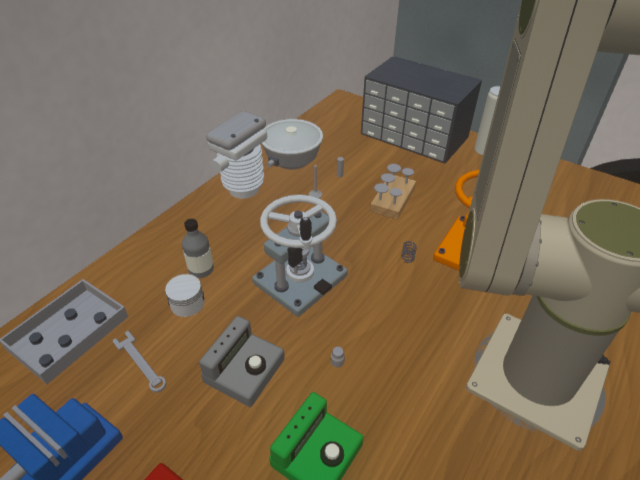

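Top view: the grey wheel is at (310,223), its black grip at about (289,242), and the grey readout's key at (212,260). Look-alikes are the orange wheel at (448,357) with its grip at (456,391), and the green readout's key at (186,343). I choose the grey ones. The side view agrees, with the wheel at (298,220) and the key at (256,364). Next I measure, and check the choice in one crop.

```bash
cat > h.py <<'E'
import numpy as np,cv2
from plant import robot
def cloud(n,d):
    c=robot.calibration(n);v,u=np.mgrid[:480,:640]
    P=np.stack([(u-c['cx'])/c['fx']*d,(v-c['cy'])/c['fy']*d,d],-1)
    E=c['extrinsics'];return (P-E[:3,3])@E[:3,:3]
def ray(n,u,v,z):
    c=robot.calibration(n);E=c['extrinsics'];R=E[:3,:3];o=-R.T@E[:3,3]
    r=R.T@np.array([(u-c['cx'])/c['fx'],(v-c['cy'])/c['fy'],1]);return o+r*(z-o[2])/r[2]
def circ(p):
    A=np.c_[2*p,np.ones(len(p))];s=np.linalg.lstsq(A,(p**2).sum(1),rcond=None)[0];return s[:2],np.sqrt(s[2]+s[:2]@s[:2])
E
python3 - <<'E'
from h import *
W=ray('top',310,223,.194);K=ray('top',212,260,.055);print('ray',W,K)
for n in('top','side'):
    d=np.load(f'pics/{n}0.npy');p=cv2.imread(f'pics/{n}0.png').astype(int);X=cloud(n,d);ok=d>0
    g=p.max(2);near=np.hypot(X[...,0]-W[0],X[...,1]-W[1])
    m=ok&(abs(X[...,2]-.19)<.012)&(near>.05)&(near<.1)&(g>110)
    for _ in range(4):
        c,r=circ(X[m][:,:2]);rr=np.hypot(*(X[...,:2]-c).transpose(2,0,1));m=ok&(abs(X[...,2]-.19)<.012)&(abs(rr-.072)<.012)&(g>110)
    print(n,'wheel',c,r,m.sum(),'zmax',np.percentile(X[m][:,2],95))
    m=ok&(g<75)&(near<.11)&(X[...,2]>.205)&(X[...,2]<.26)
    q=X[m];print(' grip',q.mean(0),np.median(q,0),q.min(0),q.max(0),m.sum())
    t=q[q[:,2]>.242];print('  top',t.mean(0) if len(t) else 0,len(t), 'hub-ang')
    m=ok&(p.min(2)>170)&(np.hypot(X[...,0]-K[0],X[...,1]-K[1])<.03)
    q=X[m];print(' key',np.median(q,0),(q.min(0)+q.max(0))/2,np.ptp(q,0),m.sum())
    for nm in('box',):
        m=ok&(np.hypot(X[...,0]-K[0],X[...,1]-K[1])<.11)&(X[...,2]>.03);print(' box/near',X[m].min(0),X[m].max(0))
t=cv2.imread('pics/top0.png')[170:290,170:360];s=cv2.imread('pics/side0.png')[180:410,190:370]
cv2.imwrite('pics/c1.png',np.hstack([cv2.resize(t,(475,300),interpolation=2),cv2.resize(s,(235,300),interpolation=2)]))
# all tall obstacles (z>.2)
d=np.load('pics/top0.npy');X=cloud('top',d)
for a,b in((.1,.4),):
    m=((d>0)&(X[...,2]>.1)).astype('uint8');k,l,st,ce=cv2.connectedComponentsWithStats(m)
    for i in range(1,k):
        if st[i,4]>60:
            q=X[l==i];print(np.round(q.min(0),3),np.round(q.max(0),3),ce[i].round())
E
```

```text
ray [0.53383014 0.0576279  0.194     ] [0.45237092 0.31255915 0.055     ]
top wheel [0.53472681 0.06064486] 0.0715500441160512 1297 zmax 0.19564956557028337
 grip [0.48603435 0.10030207 0.23828097] [0.48203029 0.10138546 0.24136279] [0.47429713 0.05503249 0.20529217] [0.53874726 0.11392023 0.24603518] 62
  top [0.48393165 0.10535474 0.24412258] 28 hub-ang
 key [0.45467328 0.31554799 0.05774988] [0.4536367  0.31504338 0.05872204] [0.01852487 0.0211052  0.01366191] 55
 box/near [0.42111244 0.25262686 0.0302837 ] [0.54412563 0.38458354 0.08509677]
side wheel [0.53114826 0.06344795] 0.07162600049554786 1408 zmax 0.19570960152216255
 grip [0.47948282 0.10980924 0.22874054] [0.47732999 0.11155889 0.2300119 ] [0.4708494  0.06107657 0.20508162] [0.53355727 0.11785705 0.24677298] 199
  top [0.48054469 0.10799332 0.24472909] 37 hub-ang
 key [0.45247784 0.31592652 0.05959452] [0.45331296 0.31596106 0.05980851] [0.01925227 0.02078568 0.00751393] 80
 box/near [0.41875209 0.25361303 0.03006636] [0.54052973 0.38586049 0.08498012]
[ 0.811 -0.202  0.1  ] [ 0.911 -0.038  0.212] [389.  89.]
[ 0.771 -0.387  0.1  ] [ 0.909 -0.245  0.117] [461. 111.]
[0.725 0.143 0.1  ] [0.772 0.194 0.154] [269. 142.]
[ 0.451 -0.74   0.1  ] [ 0.753 -0.556  0.206] [601. 200.]
[0.56  0.599 0.1  ] [0.68  0.682 0.136] [ 77. 189.]
[ 0.456 -0.018  0.131] [0.615 0.142 0.249] [308. 224.]
[0.06  0.557 0.1  ] [0.42  0.762 0.18 ] [ 56. 347.]
[ 0.35  -0.705  0.1  ] [ 0.413 -0.673  0.202] [626. 295.]
[ 0.15  -0.699  0.101] [ 0.341 -0.068  0.694] [562. 423.]
[ 0.159 -0.337  0.129] [ 0.317 -0.178  0.25 ] [447. 357.]
[ 0.161 -0.05   0.25 ] [0.228 0.139 0.748] [316. 436.]
```

View pics/c1.png

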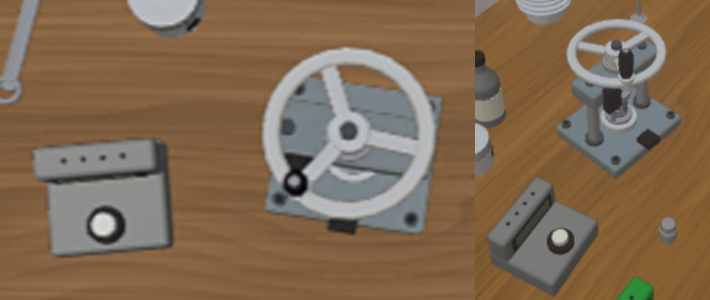

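The crop confirms the choice: the grey wheel with one black grip at the end of a spoke (lower left), and the grey box with the white key (105,224 in the crop). Hub ≈ (0.533, 0.062), grip ≈ (0.482, 0.107) at r = 68 mm as given, key ≈ (0.4535, 0.3155). First I close the fingers, rise, and yaw by 202°.

Request:
apply_moves --claw 0 --newtons 10 --series '[[[0,0,-6],[0,0,-0.12]],[[0,0,-6],[0,0,-0.12]],[[0,0,-6],[0,0,-0.12]],[[0,0,-6],[0,0,-0.12]],[[0,0,-6],[0,0,-0.12]],[[0,0,-6],[0,0,-0.12]],[[0,0,-6],[0,0,-0.12]],[[0,0,-6],[0,0,-0.12]],[[0,0,-6],[0,0,-0.12]],[[0,0,-6],[0,0,-0.12]],[[0,0,0],[0,0,-0.12]],[[0,0,0],[0,0,-0.12]]]'

```text
t: 1.1
tool_pos: [0.2701, -0.5358, 0.4648]
orientation: [-1.811, -2.567, 0.0]
force: [0.3, -0.5, -0.0]
opening: 0.0177
gripper_force: 0.0
```

Request:
apply_moves --series '[[[0,0,0],[0,0,-0.12]],[[0,0,0],[0,0,-0.12]],[[0,0,0],[0,0,-0.12]],[[0,0,0],[0,0,-0.12]],[[0,0,0],[0,0,-0.12]],[[0,0,0],[0,0,-0.12]],[[0,0,0],[0,0,-0.12]],[[0,0,0],[0,0,-0.12]],[[0,0,0],[0,0,-0.12]],[[0,0,0],[0,0,-0.12]],[[0,0,0],[0,0,-0.12]],[[0,0,0],[0,0,-0.12]]]'

```text
t: 2.1
tool_pos: [0.3507, -0.4908, 0.4596]
orientation: [0.108, -3.074, 0.054]
force: [-0.1, 0.6, 0.7]
opening: 0.0009
gripper_force: 0.0
```

Request:
apply_moves --series '[[[0,0,0],[0,0,-0.12]],[[0,0,0],[0,0,-0.12]],[[0,0,0],[0,0,-0.12]],[[0,0,0],[0,0,-0.12]],[[0,0,0],[0,0,-0.12]],[[0,0,0],[0,0,-0.043]],[[0,0,0],[0,0,0]]]'

```text
t: 2.68
tool_pos: [0.4841, -0.3518, 0.4256]
orientation: [0.643, -2.868, 0.16]
force: [-1.2, -0.5, -0.5]
opening: 0.0004
gripper_force: 0.0
```

```bash
cat >> h.py <<'E'
from scipy.spatial.transform import Rotation as Ro
def go(tx,ty,tipz,s=None):
    "shift in tool axes (mm) to bring the fingertip to a point; yaw of tool x in deg"
    s=s or robot.read_state();R=Ro.from_rotvec(s['orientation']).as_matrix()
    print('t',round(s['t'],2),'tip',(s['tool_pos']+.186*R[:,2]).round(4),'yaw',np.degrees(np.arctan2(R[1,0],R[0,0])).round(2),'tilt',R[:,2].round(3),'q',s['q'].round(2),'F',s['force'].round(1),'op',round(s['opening'],4))
    print('shift mm',(R.T@(np.array([tx,ty,tipz])-s['tool_pos']-.186*R[:,2])*1000).round(1))
E
python3 -c "
from h import *
go(.4535,.3155,.28)"
```

```text
t 2.68 tip [ 0.4528 -0.3794  0.2443] yaw -155.14 tilt [-0.168 -0.148 -0.975] q [-0.64  0.15  1.44 -0.22  1.6  -2.66] F [-1.2 -0.5 -0.5] op 0.0004
shift mm [-278.3  622.7 -137.7]
```

I overlooked the j1 coupling: the last joint reached its range end at -2.66, so the arm deviated. I'll level the tool with the yaw reduced, lifting at the same time.

```bash
cat >> h.py <<'E'
def down(yaw):
    a=np.radians(yaw);x=np.array([np.cos(a),np.sin(a),0]);z=np.array([0,0,-1.]);return np.c_[x,np.cross(z,x),z]
def plan(tip,yaw,N):
    "N equal rows from the measured pose: fingertip linear, turn constant"
    s=robot.read_state();R=Ro.from_rotvec(s['orientation']);T=Ro.from_matrix(down(yaw))
    w=(R.inv()*T).as_rotvec()/N;p=s['tool_pos'];tg=np.array(tip)-.186*T.as_matrix()[:,2]
    print('row turn',w.round(4),'max mm/row',np.linalg.norm(tg-p)/N*1e3)
    for i in range(N):
        print((R.inv().apply((tg-p)/N)*1e3).round(1).tolist());R=R*Ro.from_rotvec(w)
E
python3 -c "
from h import *
print(robot.read_state()['q'][5])
plan([.46,-.35,.31],195,8)"
```

```text
-2.6570038645241647
row turn [-0.0102 -0.0263  0.0223] max mm/row 9.304961446874803
[4.5, 1.0, -8.1]
[4.3, 0.9, -8.2]
[4.1, 0.9, -8.3]
[3.9, 0.9, -8.4]
[3.7, 0.9, -8.5]
[3.5, 0.9, -8.6]
[3.3, 1.0, -8.7]
[3.1, 1.0, -8.7]
```

Request:
apply_moves --series '[[[4.5,1.0,-8.1],[-0.01,-0.026,0.022]],[[4.3,0.9,-8.2],[-0.01,-0.026,0.022]],[[4.1,0.9,-8.3],[-0.01,-0.026,0.022]],[[3.9,0.9,-8.4],[-0.01,-0.026,0.022]],[[3.7,0.9,-8.5],[-0.01,-0.026,0.022]],[[3.5,0.9,-8.6],[-0.01,-0.026,0.022]],[[3.3,1.0,-8.7],[-0.01,-0.026,0.022]],[[3.1,1.0,-8.7],[-0.01,-0.026,0.022]]]'

```text
t: 3.35
tool_pos: [0.4568, -0.3541, 0.4985]
orientation: [-0.399, 3.115, -0.007]
force: [-0.7, 0.1, 0.1]
opening: 0.0005
gripper_force: 0.0
```

```bash
python3 -c "
from h import *
go(.4,-.02,.31)
plan([.4,-.02,.31],205,12)"
```

```text
t 3.35 tip [ 0.4571 -0.3549  0.3125] yaw -165.4 tilt [ 0.002 -0.004 -1.   ] q [-0.75  0.05  1.41 -0.    1.68 -2.57] F [-0.7  0.1  0.1] op 0.0005
shift mm [-29.2 338.5   1. ]
row turn [-0.0004  0.     -0.0151] max mm/row 28.241637480844027
[-2.4, 28.1, 0.1]
[-2.9, 28.1, 0.1]
[-3.3, 28.0, 0.1]
[-3.7, 28.0, 0.1]
[-4.1, 27.9, 0.1]
[-4.6, 27.9, 0.1]
[-5.0, 27.8, 0.1]
[-5.4, 27.7, 0.2]
[-5.8, 27.6, 0.2]
[-6.2, 27.5, 0.2]
[-6.7, 27.4, 0.2]
[-7.1, 27.3, 0.2]
```

Request:
apply_moves --series '[[[-2.4,28,0],[0,0,0]],[[-2.4,28,0],[0,0,0]],[[-2.4,28,0],[0,0,0]],[[-2.4,28,0],[0,0,0]],[[-2.4,28,0],[0,0,0]],[[-2.4,28,0],[0,0,0]],[[-2.4,28,0],[0,0,0]],[[-2.4,28,0],[0,0,0]],[[-2.4,28,0],[0,0,0]],[[-2.4,28,0],[0,0,0]],[[-2.4,28,0],[0,0,0]],[[-2.4,28,0],[0,0,0]]]'

```text
t: 4.35
tool_pos: [0.3992, -0.0206, 0.4966]
orientation: [-0.4, 3.115, -0.008]
force: [1.5, 0.2, -0.6]
opening: 0.0002
gripper_force: 0.0
```

```bash
python3 -c "
from h import *
go(.4535,.3155,.31)
plan([.4535,.3155,.31],228.6,12)"
```

```text
t 4.35 tip [ 0.3995 -0.0215  0.3106] yaw -165.36 tilt [ 0.001 -0.005 -1.   ] q [-0.18 -0.45  1.84 -0.    1.75 -2.  ] F [ 1.5  0.2 -0.6] op 0.0002
shift mm [-137.4  312.4   -1. ]
row turn [-0.0004 -0.0001 -0.0494] max mm/row 28.37112073863249
[-11.5, 26.0, -0.1]
[-12.7, 25.4, -0.1]
[-14.0, 24.7, -0.1]
[-15.2, 24.0, -0.0]
[-16.3, 23.2, -0.0]
[-17.5, 22.4, -0.0]
[-18.5, 21.5, -0.0]
[-19.6, 20.5, -0.0]
[-20.6, 19.5, 0.0]
[-21.5, 18.5, 0.0]
[-22.4, 17.4, 0.0]
[-23.2, 16.3, 0.0]
```

Request:
apply_moves --series '[[[-11.5,26,0],[0,0,-0.0494]],[[-12.7,25.4,0],[0,0,-0.0494]],[[-14,24.7,0],[0,0,-0.0494]],[[-15.2,24,0],[0,0,-0.0494]],[[-16.3,23.2,0],[0,0,-0.0494]],[[-17.5,22.4,0],[0,0,-0.0494]],[[-18.5,21.5,0],[0,0,-0.0494]],[[-19.6,20.5,0],[0,0,-0.0494]],[[-20.6,19.5,0],[0,0,-0.0494]],[[-21.5,18.5,0],[0,0,-0.0494]],[[-22.4,17.4,0],[0,0,-0.0494]],[[-23.2,16.3,0],[0,0,-0.0494]]]'

```text
t: 5.35
tool_pos: [0.4541, 0.316, 0.4949]
orientation: [1.297, -2.86, 0.007]
force: [0.4, 0.0, 0.6]
opening: 0.0003
gripper_force: 0.0
```

```bash
python3 -c "
from h import *
go(.4535,.3155,.065)
p,d=robot.read_camera('top');q,e=robot.read_camera('side')
cv2.imwrite('pics/k.png',np.hstack([cv2.resize(p[180:320,140:340],(400,280)),cv2.resize(q[180:410,180:400],(268,280))]))"
```

```text
t 5.35 tip [0.4542 0.3151 0.3089] yaw -131.23 tilt [ 0.001 -0.005 -1.   ] q [ 0.52 -0.02  1.48 -0.    1.68 -1.91] F [0.4 0.  0.6] op 0.0003
shift mm [ -0.5   1.8 243.9]
```

View pics/k.png

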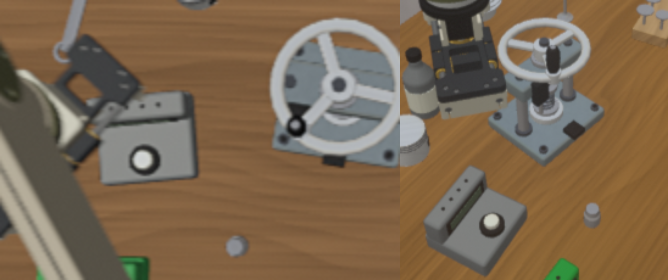

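The picture shows the hand over the grey readout, with the key at crop (145,160) not hidden by anything but the tool's own offset. Wheel and grip have not moved. I descend to 10 mm above the key.

Request:
apply_moves --series '[[[0,1,30],[0,0,0]],[[0,1,30],[0,0,0]],[[0,0,30],[0,0,0]],[[0,0,30],[0,0,0]],[[0,0,30],[0,0,0]],[[0,0,30],[0,0,0]],[[0,0,25],[0,0,0]],[[0,0,20],[0,0,0]],[[0,0,10],[0,0,0]],[[0,0,9],[0,0,0]],[[0,0,0],[0,0,0]]]'

```text
t: 6.37
tool_pos: [0.4519, 0.3149, 0.2494]
orientation: [1.294, -2.859, 0.008]
force: [-0.9, 0.9, -0.4]
opening: 0.0003
gripper_force: 0.0
```

Request:
apply_moves --series '[[[0,0,3],[0,0,0]],[[0,0,3],[0,0,0]],[[0,0,2],[0,0,0]],[[0,0,2],[0,0,0]],[[0,0,1],[0,0,0]],[[0,0,1],[0,0,0]],[[0,0,1],[0,0,0]],[[0,0,0],[0,0,0]]]'

```text
t: 7.03
tool_pos: [0.4526, 0.3163, 0.2402]
orientation: [-1.297, 2.86, -0.007]
force: [-2.7, -3.8, 17.2]
opening: 0.001
gripper_force: 8.3
```

```bash
python3 -c "
from h import *
go(.4535,.3155,.05)"
```

```text
t 7.03 tip [0.4531 0.3156 0.0542] yaw -131.2 tilt [ 0.003 -0.004 -1.   ] q [ 0.52  0.14  1.78 -0.01  1.21 -1.9 ] F [-2.7 -3.8 17.2] op 0.001
shift mm [-0.2 -0.4  4.2]
```

```bash
python3 -c "
from h import *
q,e=robot.read_camera('side')
cv2.imwrite('pics/k2.png',cv2.resize(q[300:420,180:320],(700,600),interpolation=2));print(robot.read_state()['force'])
print(np.load('pics/side0.npy')[360:372,250:262].round(3)[::4,::4])"
```

```text
[-3.61863698 -3.27799892 16.63265208]
[[0.944 0.945 0.945]
 [0.942 0.936 0.941]
 [0.942 0.942 0.942]]
```

View pics/k2.png

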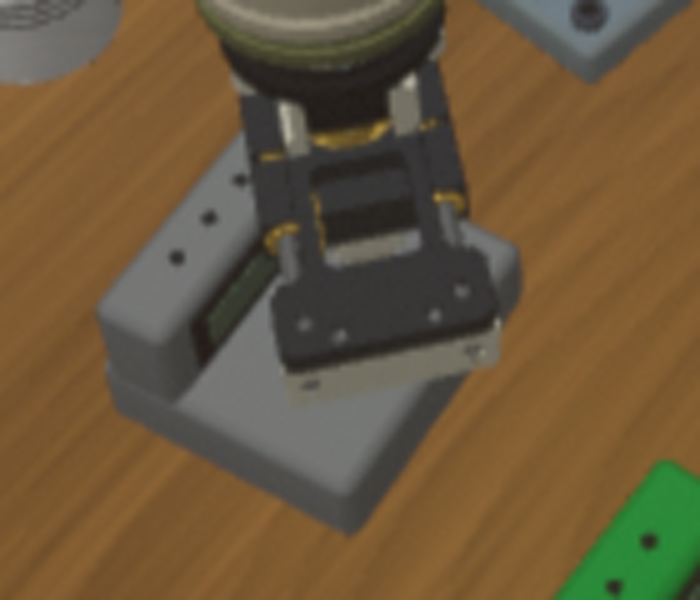

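The body hides the key from the side camera, so I'll judge by force against height: a sprung key should show about 1 N/mm while I lift slowly.

Request:
apply_moves --series '[[[0,0,-2],[0,0,0]],[[0,0,-1],[0,0,0]],[[0,0,0],[0,0,0]]]'

```text
t: 7.33
tool_pos: [0.4524, 0.3162, 0.2417]
orientation: [-1.297, 2.86, -0.007]
force: [3.2, -0.5, 4.3]
opening: 0.0008
gripper_force: 1.9
```

Request:
apply_moves --series '[[[0,0,-1],[0,0,0]],[[0,0,0],[0,0,0]]]'

```text
t: 7.5
tool_pos: [0.452, 0.3162, 0.242]
orientation: [1.297, -2.861, 0.007]
force: [3.2, -0.1, 3.5]
opening: 0.0006
gripper_force: 1.8
```

Request:
apply_moves --series '[[[0,0,-1.5],[0,0,0]],[[0,0,0],[0,0,0]]]'

```text
t: 7.67
tool_pos: [0.4516, 0.316, 0.2431]
orientation: [1.297, -2.859, 0.007]
force: [2.1, 1.7, 2.9]
opening: 0.0002
gripper_force: 1.4
```

Request:
apply_moves --series '[[[0,0,-1.5],[0,0,0]],[[0,0,0],[0,0,0]]]'

```text
t: 7.83
tool_pos: [0.4514, 0.3159, 0.2444]
orientation: [1.297, -2.859, 0.007]
force: [0.8, 1.2, 3.0]
opening: 0.0006
gripper_force: 1.0
```

Request:
apply_moves --series '[[[0,0,-2],[0,0,0]],[[0,0,0],[0,0,0]]]'

```text
t: 8.0
tool_pos: [0.4513, 0.3158, 0.2462]
orientation: [1.297, -2.858, 0.007]
force: [0.0, 0.1, 0.0]
opening: 0.0006
gripper_force: 0.0
```

The key springs over about 5 mm and was bottomed, with 17 N at the stop, then came back up, so the zero press is done. The true tip is ≈ 190 mm from the TCP. I rise and go to a point behind the grip.

Request:
apply_moves --series '[[[0,0,-10],[0,0,0]],[[0,0,-25],[0,0,0]],[[0,0,-32],[0,0,0]],[[0,0,-32],[0,0,0]],[[0,0,-32],[0,0,0]],[[0,0,-32],[0,0,0]],[[0,0,-32],[0,0,0]],[[0,0,-30],[0,0,0]],[[0,0,-20],[0,0,0]],[[0,0,-10],[0,0,0]],[[0,0,0],[0,0,0]]]'

```text
t: 8.92
tool_pos: [0.4516, 0.3172, 0.5047]
orientation: [-1.297, 2.859, -0.006]
force: [-0.1, 0.7, -0.2]
opening: 0.0005
gripper_force: 0.0
```

```bash
python3 -c "
from h import *
go(.4556,.077,.31)
plan([.4556,.077,.31],228.6,11)"
```

```text
t 8.92 tip [0.4524 0.3167 0.3187] yaw -131.2 tilt [ 0.004 -0.003 -1.   ] q [ 0.52 -0.02  1.46 -0.    1.7  -1.9 ] F [-0.1  0.7 -0.2] op 0.0005
shift mm [ 178.3 -160.3    9.4]
row turn [-0.0004  0.0001  0.0003] max mm/row 21.854872951520875
[16.2, -14.7, 0.9]
[16.2, -14.7, 0.8]
[16.2, -14.7, 0.8]
[16.2, -14.7, 0.8]
[16.2, -14.7, 0.8]
[16.2, -14.7, 0.8]
[16.2, -14.7, 0.8]
[16.2, -14.7, 0.8]
[16.2, -14.7, 0.8]
[16.2, -14.7, 0.8]
[16.1, -14.7, 0.8]
```

Request:
apply_moves --series '[[[16.2,-14.6,1],[-0.004,0,0]],[[16.2,-14.6,1],[0,0,0]],[[16.2,-14.6,1],[0,0,0]],[[16.2,-14.6,1],[0,0,0]],[[16.2,-14.6,1],[0,0,0]],[[16.2,-14.6,1],[0,0,0]],[[16.2,-14.6,1],[0,0,0]],[[16.2,-14.6,1],[0,0,0]],[[16.2,-14.6,1],[0,0,0]],[[16.2,-14.6,0],[0,0,0]],[[16.2,-14.6,0],[0,0,0]],[[0,0,0],[0,0,0]]]'

```text
t: 9.92
tool_pos: [0.4548, 0.0746, 0.4908]
orientation: [1.291, -2.856, 0.001]
force: [-0.6, 0.0, -0.3]
opening: 0.0005
gripper_force: 0.0
```

Request:
apply_moves --series '[[[0,0,15],[0,0,0]],[[0,0,20],[0,0,0]],[[0,0,20],[0,0,0]],[[0,0,15],[0,0,0]],[[0,0,10],[0,0,0]],[[0,0,10],[0,0,0]],[[0,0,0],[0,0,0]]]'

```text
t: 10.5
tool_pos: [0.4541, 0.0774, 0.4002]
orientation: [1.295, -2.854, -0.001]
force: [-0.7, 0.2, 0.4]
opening: 0.0003
gripper_force: 0.0
```

```bash
python3 -c "
from h import *
go(.4677,.092,.218)
p,d=robot.read_camera('top');q,e=robot.read_camera('side')
cv2.imwrite('pics/w.png',np.hstack([cv2.resize(p[170:290,230:390],(400,300),interpolation=2),cv2.resize(q[150:320,200:380],(318,300),interpolation=2)]))"
```

```text
t 10.5 tip [0.4528 0.077  0.2142] yaw -131.19 tilt [-0.007 -0.002 -1.   ] q [ 0.06 -0.25  1.86 -0.    1.54 -2.36] F [-0.7  0.2  0.4] op 0.0003
shift mm [-21.1  -1.3  -3.9]
```

View pics/w.png

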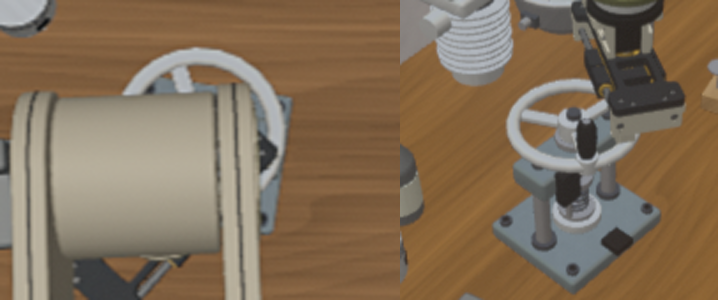

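The side view shows the hand just behind the grip (grip at crop (587,140)), with the wheel unmoved and the body clear above it. Tool y points outward and tool -x is the push direction, so turning in step with the wheel uses constant rows. First I close to near contact.

Request:
apply_moves --series '[[[-4,0,-3],[0.004,-0.006,0]],[[-5,-1,-2],[0,0,0]],[[-5,-1,0],[0,0,0]],[[-3,0,0],[0,0,0]],[[-2,0,0],[0,0,0]],[[0,0,0],[0,0,0]]]'

```text
t: 11.1
tool_pos: [0.4691, 0.0903, 0.4083]
orientation: [-1.296, 2.857, -0.003]
force: [-0.9, -0.6, 0.6]
opening: 0.0003
gripper_force: 0.0
```

Request:
apply_moves --series '[[[-2,0,0],[0,0,0]],[[-1,0,0],[0,0,0]],[[0,0,0],[0,0,0]]]'

```text
t: 11.35
tool_pos: [0.4708, 0.0923, 0.4081]
orientation: [-1.296, 2.858, -0.003]
force: [-1.2, -0.8, 1.8]
opening: 0.0003
gripper_force: 1.2
```

```bash
python3 -c "
from h import *
go(.4677,.092,.218)"
```

```text
t 11.35 tip [0.4716 0.0922 0.2222] yaw -131.21 tilt [ 0.004 -0.    -1.   ] q [ 0.09 -0.2   1.81 -0.    1.53 -2.34] F [-1.2 -0.8  1.8] op 0.0003
shift mm [2.8 2.8 4.1]
```

Request:
apply_moves --series '[[[-7,1.5,0],[0,0,0.105]],[[-7,1.5,0],[0,0,0.105]],[[-7,1.5,0],[0,0,0.105]],[[-7,1.5,0],[0,0,0.105]],[[-7,1.5,0],[0,0,0.105]],[[-7,1.5,0],[0,0,0.105]],[[-7,1.5,0],[0,0,0.105]],[[-7,1.5,0],[0,0,0.105]],[[-7,1.5,0],[0,0,0.105]],[[-7,1.5,0],[0,0,0.105]],[[0,0,0],[0,0,0]]]'

```text
t: 12.27
tool_pos: [0.5282, 0.1307, 0.4081]
orientation: [0.318, 3.121, 0.001]
force: [0.6, 0.3, -0.0]
opening: 0.0004
gripper_force: 0.0
```

```bash
cat >> h.py <<'E'
def inwheel():
    s=robot.read_state();R=Ro.from_rotvec(s['orientation']).as_matrix();tip=s['tool_pos']+.186*R[:,2]
    print('C in tool mm',(R.T@(np.array([.533,.062,tip[2]])-tip)*1000).round(1),'F tool',(R.T@s['force']).round(1))
E
python3 -c "
from h import *
go(.4677,.092,.218);inwheel()
q,e=robot.read_camera('side')
cv2.imwrite('pics/w2.png',cv2.resize(q[150:320,200:380],(540,510),interpolation=2))"
```

```text
t 12.27 tip [0.529  0.1307 0.2221] yaw 168.36 tilt [ 0.004  0.    -1.   ] q [ 0.15 -0.02  1.64 -0.    1.52 -1.22] F [ 0.6  0.3 -0. ] op 0.0004
shift mm [ 52.2 -50.3   3.8]
C in tool mm [-17.8 -66.5  -0. ] F tool [-0.5  0.4  0. ]
```

View pics/w2.png

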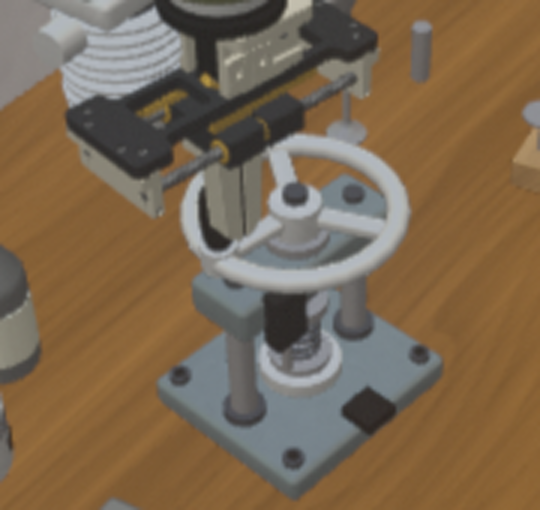

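The picture shows the closed fingers behind the grip at (215,220), pushing it; the wheel has turned about 60°. I continue with the same rows.

Request:
apply_moves --series '[[[-7,1.5,0],[0,0,0.105]],[[-7,1.5,0],[0,0,0.105]],[[-7,1.5,0],[0,0,0.105]],[[-7,1.5,0],[0,0,0.105]],[[-7,1.5,0],[0,0,0.105]],[[-7,1.5,0],[0,0,0.105]],[[-7,1.5,0],[0,0,0.105]],[[-7,1.5,0],[0,0,0.105]],[[-7,1.5,0],[0,0,0.105]],[[-7,1.5,0],[0,0,0.105]],[[0,0,0],[0,0,0]]]'

```text
t: 13.23
tool_pos: [0.589, 0.0996, 0.4082]
orientation: [1.836, 2.545, 0.004]
force: [0.4, 0.0, 0.2]
opening: 0.0003
gripper_force: 0.0
```

```bash
python3 -c "
from h import *
go(.4677,.092,.218);inwheel()"
```

```text
t 13.23 tip [0.5897 0.0996 0.2222] yaw 108.38 tilt [ 0.004  0.    -1.   ] q [ 0.08  0.12  1.49 -0.    1.52 -0.24] F [0.4 0.  0.2] op 0.0003
shift mm [  31.3 -118.2    3.7]
C in tool mm [-17.8 -65.7  -0.2] F tool [-0.1  0.4 -0.2]
```

Request:
apply_moves --series '[[[-7,1.5,0],[0,0,0.105]],[[-7,1.5,0],[0,0,0.105]],[[-7,1.5,0],[0,0,0.105]],[[-7,1.5,0],[0,0,0.105]],[[-7,1.5,0],[0,0,0.105]],[[-7,1.5,0],[0,0,0.105]],[[-7,1.5,0],[0,0,0.105]],[[-7,1.5,0],[0,0,0.105]],[[-7,1.5,0],[0,0,0.105]],[[-7,1.5,0],[0,0,0.105]],[[-7,1.5,0],[0,0,0.105]],[[-7,1.5,0],[0,0,0.105]]]'

```text
t: 14.23
tool_pos: [0.5852, 0.02, 0.4084]
orientation: [2.983, 0.981, 0.008]
force: [3.3, 2.6, -2.6]
opening: 0.0004
gripper_force: 2.0
```

Request:
apply_moves --series '[[[-7,1.5,0],[0,0,0.105]],[[-7,1.5,0],[0,0,0.105]],[[-7,1.5,0],[0,0,0.105]],[[-7,1.5,0],[0,0,0.105]],[[-7,1.5,0],[0,0,0.105]],[[-7,1.5,0],[0,0,0.105]],[[-7,1.5,0],[0,0,0.105]],[[-7,1.5,0],[0,0,0.105]],[[0,0,0],[0,0,0]],[[0,0,0],[0,0,0]]]'

```text
t: 15.07
tool_pos: [0.5356, -0.0057, 0.4087]
orientation: [-3.126, 0.313, -0.007]
force: [0.3, 0.3, -0.4]
opening: 0.0005
gripper_force: 0.0
```

```bash
python3 -c "
from h import *
go(.4677,.092,.218);inwheel()
"
```

```text
t 15.07 tip [ 0.5365 -0.0057  0.2227] yaw -11.44 tilt [ 0.005 -0.    -1.   ] q [-0.11 -0.05  1.66  0.    1.52  1.66] F [ 0.3  0.3 -0.4] op 0.0005
shift mm [-86.8 -82.1   4.3]
C in tool mm [-16.9 -65.7  -0. ] F tool [ 0.2 -0.4  0.4]
```

240.6° are done. I back off 24 mm, unwind the tool by half a turn (the opposite face is identical), and look at the grip with the hand off it.

Request:
apply_moves --series '[[[6,0,0],[0,0,0]],[[9,0,0],[0,0,0]],[[9,0,0],[0,0,0]],[[0,0,0],[0,0,-0.1208]],[[0,0,0],[0,0,-0.1208]],[[0,0,0],[0,0,-0.1208]],[[0,0,0],[0,0,-0.1208]],[[0,0,0],[0,0,-0.1208]],[[0,0,0],[0,0,-0.1208]],[[0,0,0],[0,0,-0.1208]],[[0,0,0],[0,0,-0.1208]],[[0,0,0],[0,0,-0.1208]]]'

```text
t: 16.07
tool_pos: [0.5604, -0.0109, 0.4083]
orientation: [2.835, 1.349, 0.006]
force: [0.1, -0.3, 0.1]
opening: 0.0008
gripper_force: 0.0
```

Request:
apply_moves --series '[[[0,0,0],[0,0,-0.1208]],[[0,0,0],[0,0,-0.1208]],[[0,0,0],[0,0,-0.1208]],[[0,0,0],[0,0,-0.1208]],[[0,0,0],[0,0,-0.1208]],[[0,0,0],[0,0,-0.1208]],[[0,0,0],[0,0,-0.1208]],[[0,0,0],[0,0,-0.1208]],[[0,0,0],[0,0,-0.1208]],[[0,0,0],[0,0,-0.1208]],[[0,0,0],[0,0,-0.1208]],[[0,0,0],[0,0,-0.1208]]]'

```text
t: 17.07
tool_pos: [0.5604, -0.0109, 0.4083]
orientation: [1.227, 2.888, 0.002]
force: [0.0, 0.4, -0.4]
opening: -0.0001
gripper_force: 0.0
```

Request:
apply_moves --series '[[[0,0,0],[0,0,-0.1208]],[[0,0,0],[0,0,-0.1208]],[[0,0,0],[0,0,-0.1208]],[[0,0,0],[0,0,-0.1208]],[[0,0,0],[0,0,-0.1208]],[[0,0,0],[0,0,0]]]'

```text
t: 17.57
tool_pos: [0.5604, -0.0109, 0.4083]
orientation: [0.313, 3.122, 0.0]
force: [0.6, 0.2, -0.1]
opening: 0.0006
gripper_force: 0.0
```

```bash
python3 -c "
from h import *
go(.5365,-.0057,.218);inwheel()
q,e=robot.read_camera('side')
cv2.imwrite('pics/w3.png',cv2.resize(q[150:320,200:380],(540,510),interpolation=2))
"
```

```text
t 17.57 tip [ 0.5611 -0.0109  0.2223] yaw 168.53 tilt [ 0.004 -0.    -1.   ] q [-0.11  0.02  1.6   0.    1.52 -1.48] F [ 0.6  0.2 -0.1] op 0.0006
shift mm [25.2  0.2  4.2]
C in tool mm [42.1 65.9 -0.1] F tool [-0.6  0.4  0.1]
```

View pics/w3.png

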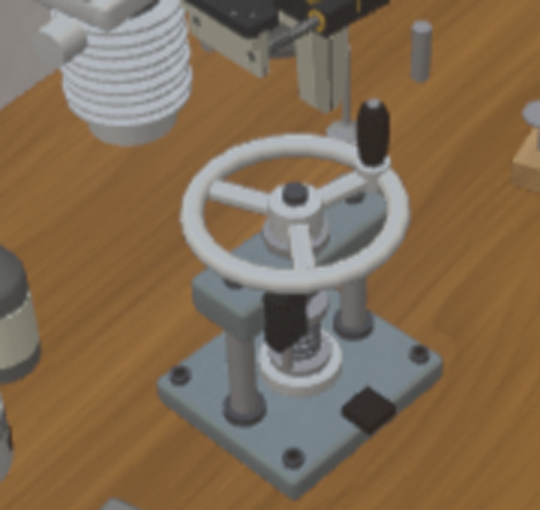

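The picture shows the grip free at (373,130), with the fingers behind it at (320,70). I go back into contact and push on, up to about 30° short.

Request:
apply_moves --series '[[[9,0,0],[0,0,0]],[[9,0,0],[0,0,0]],[[5,0,0],[0,0,0]],[[1.2,0,0],[0,0,0]],[[7,-1.5,0],[0,0,0.105]],[[7,-1.5,0],[0,0,0.105]],[[7,-1.5,0],[0,0,0.105]],[[7,-1.5,0],[0,0,0.105]],[[7,-1.5,0],[0,0,0.105]],[[7,-1.5,0],[0,0,0.105]],[[7,-1.5,0],[0,0,0.105]],[[7,-1.5,0],[0,0,0.105]]]'

```text
t: 18.62
tool_pos: [0.4835, 0.0137, 0.4087]
orientation: [1.577, 2.71, 0.003]
force: [2.1, -3.7, 0.6]
opening: 0.0003
gripper_force: 2.1
```

Request:
apply_moves --series '[[[7,-1.5,0],[0,0,0.105]],[[7,-1.5,0],[0,0,0.105]],[[7,-1.5,0],[0,0,0.105]],[[7,-1.5,0],[0,0,0.105]],[[7,-1.5,0],[0,0,0.105]],[[7,-1.5,0],[0,0,0.105]],[[7,-1.5,0],[0,0,0.105]],[[0,0,0],[0,0,0]],[[0,0,0],[0,0,0]]]'

```text
t: 19.37
tool_pos: [0.4636, 0.059, 0.4084]
orientation: [2.438, 1.977, 0.006]
force: [-0.3, 1.0, 0.6]
opening: 0.0009
gripper_force: 0.0
```

```bash
cat >> h.py <<'E'
def grip(n,p,d):
    X=cloud(n,d);r=np.hypot(X[...,0]-.533,X[...,1]-.062)
    m=(d>0)&(p.max(2)<85)&(abs(r-.068)<.025)&(X[...,2]>.205)&(X[...,2]<.262)
    k,l,st,ce=cv2.connectedComponentsWithStats(m.astype('uint8'))
    for i in range(1,k):
        if st[i,4]>15:
            q=X[l==i];c=q.mean(0);print(n,'blob',st[i,:4],st[i,4],'px',ce[i].round(2),c.round(4),'ang',np.degrees(np.arctan2(c[1]-.062,c[0]-.533)).round(2))
E
python3 -c "
from h import *
go(.5365,-.0057,.218);inwheel()
for n in('side','top'):
    p0=cv2.imread(f'pics/{n}0.png');grip(n,p0,np.load(f'pics/{n}0.npy'))
    p,d=robot.read_camera(n);cv2.imwrite(f'pics/{n}4.png',p);np.save(f'pics/{n}4.npy',d);print('now');grip(n,p,d)
"
```

```text
t 19.37 tip [0.4645 0.059  0.2224] yaw 78.07 tilt [ 0.005 -0.    -1.   ] q [ 0.02 -0.24  1.84 -0.    1.54  0.23] F [-0.3  1.   0.6] op 0.0009
shift mm [-48.5  83.8   4.7]
C in tool mm [17.1 66.4  0.3] F tool [ 0.9 -0.5 -0.6]
side blob [300 218  12  21] 200 px [305.25 228.24] [0.4785 0.1106 0.2292] ang 138.24
now
side blob [313 214  12  21] 201 px [318.35 223.82] [0.4649 0.086  0.2294] ang 160.56
top blob [283 238  10  10] 61 px [287.77 243.03] [0.4828 0.1036 0.2406] ang 140.35
now
```

Request:
apply_moves --series '[[[7,-1.5,0],[0,0,0.105]],[[7,-1.5,0],[0,0,0.105]],[[7,-1.5,0],[0,0,0.105]],[[0,0,0],[0,0,0]],[[0,0,0],[0,0,0]]]'

```text
t: 19.88
tool_pos: [0.4661, 0.08, 0.4081]
orientation: [2.717, 1.573, 0.006]
force: [0.0, -0.2, -0.4]
opening: 0.0001
gripper_force: 0.0
```

```bash
cat > m.py <<'E'
from h import *
go(.5365,-.0057,.218);inwheel()
n='side';grip(n,cv2.imread('pics/side0.png'),np.load('pics/side0.npy'))
p,d=robot.read_camera(n);grip(n,p,d)
E
python3 m.py
```

```text
t 19.88 tip [0.4669 0.08   0.2221] yaw 60.12 tilt [ 0.004 -0.    -1.   ] q [ 0.06 -0.22  1.83 -0.    1.54  0.58] F [ 0.  -0.2 -0.4] op 0.0001
shift mm [-39.7 103.1   4.4]
C in tool mm [17.3 66.3  0.3] F tool [-0.1  0.1  0.4]
side blob [300 218  12  21] 200 px [305.25 228.24] [0.4785 0.1106 0.2292] ang 138.24
side blob [304 217  12  22] 202 px [309.45 227.47] [0.4733 0.104  0.2289] ang 144.83
```

Request:
apply_moves --series '[[[3.5,-0.7,0],[0,0,0.052]],[[3.5,-0.7,0],[0,0,0.053]],[[0,0,0],[0,0,0]],[[0,0,0],[0,0,0]]]'

```text
t: 20.27
tool_pos: [0.4685, 0.0864, 0.4081]
orientation: [2.797, 1.426, 0.005]
force: [-1.5, -2.6, 0.4]
opening: 0.0006
gripper_force: 1.1
```

```bash
python3 m.py
```

```text
t 20.27 tip [0.4693 0.0863 0.2221] yaw 54.03 tilt [ 0.004 -0.001 -1.   ] q [ 0.08 -0.21  1.82 -0.    1.53  0.7 ] F [-1.5 -2.6  0.4] op 0.0006
shift mm [-35.  108.5   4.4]
C in tool mm [17.8 65.9  0.3] F tool [-3.   0.3 -0.4]
side blob [300 218  12  21] 200 px [305.25 228.24] [0.4785 0.1106 0.2292] ang 138.24
side blob [301 218  12  21] 198 px [306.58 228.11] [0.4768 0.1087 0.229 ] ang 140.28
```

Request:
apply_moves --series '[[[1.2,-0.2,0],[0,0,0.018]],[[1.0,-0.2,0],[0,0,0.017]],[[0,0,0],[0,0,0]],[[0,0,0],[0,0,0]]]'

```text
t: 20.65
tool_pos: [0.4695, 0.0887, 0.4081]
orientation: [2.824, 1.372, 0.005]
force: [-1.9, -3.6, -0.1]
opening: 0.0003
gripper_force: 2.0
```

```bash
python3 m.py; for i in 1 2 ; do python3 m.py|tail -1;done
```

```text
t 20.65 tip [0.4703 0.0886 0.2221] yaw 51.82 tilt [ 0.004 -0.001 -1.   ] q [ 0.08 -0.21  1.81 -0.    1.53  0.75] F [-1.9 -3.6 -0.1] op 0.0003
shift mm [-33.2 110.4   4.4]
C in tool mm [17.8 65.8  0.3] F tool [-4.1  0.7  0.1]
side blob [300 218  12  21] 200 px [305.25 228.24] [0.4785 0.1106 0.2292] ang 138.24
side blob [300 218  12  21] 198 px [305.18 228.36] [0.4786 0.1108 0.229 ] ang 138.1
side blob [300 218  12  21] 197 px [305.11 228.4 ] [0.4787 0.1109 0.2288] ang 138.01
side blob [300 218  12  21] 195 px [305.13 228.29] [0.4787 0.1108 0.229 ] ang 138.05
```

The grip is back within about 0.2°. I back off behind it, rise, and move clear.

Request:
apply_moves --series '[[[-4,0,0],[0,0,0]],[[-8,0,0],[0,0,0]],[[-10,0,0],[0,0,0]],[[-6,0,-5],[0,0,0]],[[0,0,-20],[0,0,0]],[[0,0,-30],[0,0,0]],[[0,0,-30],[0,0,0]],[[0,0,-20],[0,0,0]],[[0,0,0],[0,0,0]]]'

```text
t: 21.55
tool_pos: [0.4516, 0.0664, 0.5192]
orientation: [2.821, 1.369, 0.019]
force: [0.0, -0.5, 0.7]
opening: 0.0004
gripper_force: 0.0
```

```bash
python3 -c "
from h import *
plan([.36,-.22,.33],51.8,12)"
```

```text
row turn [ 0.0009 -0.0007 -0.    ] max mm/row 25.060596814379462
[-23.5, 8.8, 0.2]
[-23.5, 8.8, 0.2]
[-23.5, 8.8, 0.2]
[-23.5, 8.8, 0.2]
[-23.5, 8.8, 0.2]
[-23.5, 8.8, 0.2]
[-23.5, 8.8, 0.2]
[-23.5, 8.8, 0.2]
[-23.5, 8.8, 0.2]
[-23.5, 8.8, 0.2]
[-23.5, 8.8, 0.2]
[-23.5, 8.8, 0.3]
```

Request:
apply_moves --series '[[[-10,4,0],[0,0,0]],[[-23,9,0],[0,0,0]],[[-23,9,0],[0,0,0]],[[-23,9,0],[0,0,0]],[[-23,9,0],[0,0,0]],[[-23,9,0],[0,0,0]],[[-23,9,0],[0,0,0]],[[-23,9,0],[0,0,0]],[[-23,9,0],[0,0,0]],[[-23,9,0],[0,0,0]],[[-10,4,0],[0,0,0]],[[0,0,0],[0,0,0]]]'

```text
t: 22.55
tool_pos: [0.3798, -0.1688, 0.5111]
orientation: [2.828, 1.367, 0.003]
force: [-0.9, 0.2, -0.7]
opening: 0.0004
gripper_force: 0.0
```

```bash
python3 m.py; python3 -c "
from h import *
p,d=robot.read_camera('top');grip('top',cv2.imread('pics/top0.png'),np.load('pics/top0.npy'));grip('top',p,d);cv2.imwrite('pics/end.png',p)"
```

```text
t 22.55 tip [ 0.3802 -0.1687  0.3251] yaw 51.6 tilt [ 0.002  0.    -1.   ] q [-0.54 -0.4   1.78  0.    1.76  0.13] F [-0.9  0.2 -0.7] op 0.0004
shift mm [224.7  21.1 107.5]
C in tool mm [275.7 -23.5   0.4] F tool [-0.4 -0.8  0.7]
side blob [300 218  12  21] 200 px [305.25 228.24] [0.4785 0.1106 0.2292] ang 138.24
side blob [300 218  12  21] 197 px [305.17 228.21] [0.4787 0.1107 0.2292] ang 138.12
top blob [283 238  10  10] 61 px [287.77 243.03] [0.4828 0.1036 0.2406] ang 140.35
top blob [283 238  10  11] 62 px [287.82 243.1 ] [0.4827 0.1035 0.2405] ang 140.5
```

View pics/end.png

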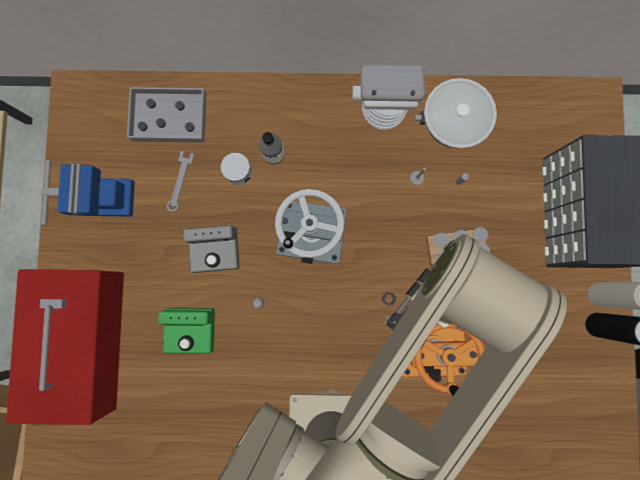

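The final view shows the grip back at (288,243), within 0.2° in both cameras. The loose parts have not moved and the hand is clear of everything. I hand the job in.

```bash
python3 -c "
from plant import robot
print(robot.close_job())"
```

```text
the job is handed in; nothing more can be done
None
```

I zeroed the readout with one press of the key, then pushed the hand wheel one full clockwise turn until the handle stood within about 0.2° of where it began, and handed the job in at about 22.7 s; early on, before anything was touched, the last joint ran up to the end of its range (-2.657 of -2.66 read afterwards) and I backed it off.

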